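Shut the chaff gate and draw out the chaff tray

TASK

Get the roaster's chaff station ready for emptying: first push the slide gate on its deck fully shut by its upright tab. Then hook a fingertip behind the lip of the chaff tray (the tray with the full-width lip) and draw it all the way out to its stop, without pinching the lip or lifting the tray. Leave the sample tray with the narrow lip, and everything standing or lying about, where it is.

Things in the scene. Friction and masses are not known exactly. Their poses are not given: they have to be found in the camera images.
- roaster: fixed black chaff station of a roaster, 232 mm wide (its x), 360 deep (its y), 70 high, with two open bays in its front, a tray in each. Origin at table height below the middle of the front face; its -y axis points out of the front, the way the trays come out (to the robot's right), z up. On top, from 135 mm behind the front face, a hood 160 mm wide, 160 high, and behind 195 mm a cyclone with its funnel 460 high
- gate (a joint): how far the slide gate is open, m: 0 = fully shut (pushed in against its stop), 0.05 = fully open; it slides level, straight along the station's y axis, with about 2 N of friction, and stays where it is left
- gate_tab (a point): middle of the width of the outer (front, -y) face of the gate's upright steel tab, 105 mm above the table; the tab is 60 mm wide, 4 thick and reaches from 80 to 118 mm above the table. When shut this face is 70 mm behind the station's front face and 65 mm in front of the hood; when open, farther forward by the joint value. Two guide bars lie beside the gate's blade, 84 mm high
- chaff_tray (a joint): how far the chaff tray is drawn out, m: 0 = fully in, 0.11 = fully out against its stop; it slides straight along the station's -y axis with about 2.5 N of friction and stays where it is left
- chaff_tray_lift (a joint): how far the chaff tray is raised off its runners, m: 0 = resting on them; it should stay there
- chaff_lip (a point): middle of the top edge of the chaff tray's lip, on its inner face (towards the station), 50 mm above the table. The lip is an upright plate at the tray's front end, 6 mm thick and as wide as the tray (94 mm). With the tray fully in, its inner face is 60 mm in front of the station's front face: a fingertip goes down into this gap. The tray may be in either bay
- chaff_lip_back: inner half (3 mm) of the chaff tray's lip plate, to be pulled from behind; origin at table height below the middle of the lip's inner face, axes as the station's. The tray is open aluminium, 94 mm wide and 200 long; its inner floor is 9 mm above the table, its 3 mm side walls reach 36 mm above the table
- chaff_lip_front: outer half (3 mm) of the chaff tray's lip plate, the face turned away from the station; same origin
- sample_lip (a point): middle of the top edge of the inner face of the sample tray's lip, 50 mm above the table. The sample tray is like the chaff tray and sits in the other bay (bay centres 55 mm either side of the station's middle), but its lip is only a 36 mm wide tongue in the middle of its front. It should stay as it is
- tin: small round brass-coloured tin, 40 mm across, 50 mm tall, standing on the deck of the chaff station beside the gate; origin at the centre of its underside. Leave alone
- mug: white mug, 80 mm across, 85 mm tall, on the table beyond the trays (+x side); origin at the centre of its underside. Leave alone
- bowl: white tasting bowl, 100 mm across, 55 mm tall, on the table in front of the trays, over 210 mm from the station's front face; origin at the centre of its underside. Leave alone
- jar: amber glass jar with steel lid, 76 mm across, 120 mm tall; origin at the centre of its underside. Leave alone
- canister: red tin canister, 84 mm across, 110 mm tall; origin at the centre of its underside. Leave alone
- brush: hand brush lying on the table; origin under the middle of it. Leave alone
- spoon: spoon lying on the table; origin under the middle of it. Leave alone

How it is judged:
By the outcome, as a careful person would: the job done as asked, in the order asked, and still so for the second after the job is handed in, with the robot touching nothing.
It also fails if it takes over 42 s, if anything falls off the work surface, if the arm or the gripper's body presses on something with over 40 N, if the wrist force passes 120 N, or if a joint passes its speed limit or range.

ROBOT

A 6-joint arm with a two-finger parallel gripper is mounted at the origin on the work surface. World frame = base frame: x ahead of the robot, y to its left, z up, the work surface at z = 0. Lengths are in m, angles in rad, forces in N, time in s.
With the tool pointing down it reaches from about 0.225 to 0.725 m from the base axis. Payload 3.1 kg.
Tool frame: the origin (TCP) lies on the centre line of the jaws, within the pads' length; the fingertips stand 19 mm ahead of it and the grasp point (between the pads) is the TCP; z points along the fingers, y is the line along which they close (so a half turn about z gives the same grasp; the last joint's range is limited). The gripper opens to 85 mm and grips with 20 to 120 N. Pads are 22 mm wide; open, the fingers measure 114 mm over their backs; the gripper's body (76 mm by 85 mm) begins 54 mm behind the grasp point. The pads swing forward as they close: fully open they stand 13 mm farther back than shut.
Start: joints at [1.094, 0.048, 0.099, 1.622, 0, 1.443], TCP at [0.179, 0.493, 0.25] pointing down, gripper open.
Joint ranges: [-2.91, 2.91], [-0.99, 1.94], [-1.21, 1.42], [-2.12, 2.29], [-1.49, 1.47], [-3.14, 3.14]. Speed limits (rad/s): [2.79, 2.79, 3.14, 3.14, 3.14, 3.14].

INTERFACE

Orientations are given as a 3x3 rotation matrix whose columns are the frame's x, y, z axes.
In Python, from plant import r, camera, spotter gives the robot as it stands. The module is installed in compiled form; this text tells all that it offers.
- The arm moves only by the tool apply_moves, never from a script. Its argument "deltas" is a list that holds one entry, the list of rows, each a list of 7 numbers: the opening, from 0 (shut) to 1 (fully open), then the shift along the world's x, y, z in units of 300 mm (1.0 is 300 mm), then the turn, a rotation vector about the world's x, y, z in units of pi/4 rad (1.0 is pi/4 rad). A call has 1 to 10 rows; each row shifts and turns the commanded pose from where the row before left it; what a row does not reach is not made up. A row lasts 1/10 s, in which the tool goes at most 50 mm and 8.59 degrees, less where a joint would pass 70% of its speed; a pose out of reach is approached as far as the arm can. A call with a number of a shift or a turn outside -1 to 1 is refused whole. A call with a gripper value outside its range is refused whole. The fingers move at their own pace and stop on an object; "grip_force" is the grip in N (left out, the last holds). Time passes only in rows, so rows that do not move let the fingers close. It gives the time, the measured TCP pose, the force, the opening and the grip force at its end, in the units of the state.
- r.read_state(): the state, without advancing time (a new reading comes with each control period).
- camera(name): name is "scene" or "top" or "wrist"; returns a dict with "img" (420x560x3 uint8, red, green, blue), "K" (3x3 intrinsics, pixels), "rvec" (rotation vector, rad) and "tvec" (3), from world to camera coordinates, as OpenCV has them. Camera axes: x right, y down, z forward; pixel columns grow to the right and rows downward; lengths in m; the calibration is good to about 2 mm. A picture is of the moment at which its call begins. There is no depth.
- r.sign_off(): hands the job in; it is judged then, once.
Trained networks look in a picture, given as the dict that the camera call returned (one of the last four; its "shot" number tells which), for a name from the list of things; names that differ only in an ending like _2 or _b are one class to them, and where a whole thing is asked for, a point or a joint stands for the part that bears it (a point fixed in the world has none). Each returns a list of dicts, best first, with "score" (0 to 1); they miss things now and then, are a little off and sometimes report something else, mostly with a low value. They report only what shows in the picture. A call takes as long as a camera call.
- spotter.boxes_of(picture, name): "xyz" ([x, y, z] in m, in world coordinates, good to about 4 mm: the middle of the surface that is visible of it).
- spotter.mark_of(picture, name): "xyz" ([x, y, z] in m, in world coordinates, good to about 4 mm: a listed point, or the origin of a listed thing).
The state is a dict: "time_s": time; "joint_positions": joint angles; "dq": joint speeds; "joint_torque": joint torques, N m; "tcp_pos": TCP position; "eef_rot": TCP orientation; "ft_force": force on the tool from outside, world axes, zero at the start; "torque": the same for the moment, N m; "finger_gap": finger opening in m; "finger_force": force on a finger pad.
Only numpy, scipy, OpenCV 4.12 (cv2) and the standard library are available. Lean on these libraries where they do the work, as an engineer would, in place of code of your own. Each camera call takes 0.05 s, during which the arm holds its last target. There are 200 camera calls.

## Working session

There is one attempt and no reset: what is moved stays moved. The work goes in short steps, Python scripts to look and compute and a tool call to move; the robot and the scene stay as the last step left them, time stands still between calls to the robot, and variables do not carry over. Pictures are saved under pics/ and viewed, at most 10 in all, crops included, and the job is handed in when it is done.

Besides the shell and the picture viewer there is one more tool, called after "Emit:" by a JSON object that holds its "op" and its "data", one argument or row to a line. apply_moves: Moves the arm, as the interface text tells. Shifts and turns lie within -1 to 1; 1 stands for 300 mm of shift or pi/4 rad of turn. Its arguments: {"type":"object","properties":{"deltas":{"type":"array"},"grip_force":{"type":"number"}},"required":["deltas"]}

```bash
mkdir -p pics; python3 - <<'E'
from plant import r,camera,spotter
import cv2,numpy as np
s=r.read_state();print(s['time_s'],s['tcp_pos'],np.round(s['eef_rot'],3).tolist(),s['finger_gap'])
for c in ['scene','top']:
    p=camera(c);cv2.imwrite(f'pics/{c}0.png',p['img'][:,:,::-1])
    for n in ['roaster','gate_tab','chaff_lip','sample_lip','tin','mug','bowl','jar','canister','brush','spoon']:
        print(c,n,[(np.round(d['xyz'],3).tolist(),round(d['score'],2)) for d in spotter.mark_of(p,n)[:2]])
E
```

```text
0.0 [0.1791922  0.49285197 0.24909499] [[-0.94, 0.342, -0.001], [0.342, 0.94, -0.002], [0.0, -0.002, -1.0]] 0.08547818629058185
scene roaster [([0.54, 0.243, -0.0], 0.61)]
scene gate_tab [([0.546, 0.263, 0.102], 0.7)]
scene chaff_lip [([0.599, 0.16, 0.048], 0.95), ([0.514, -0.399, 0.002], 0.74)]
scene sample_lip [([0.489, 0.168, 0.052], 0.79), ([0.543, 0.264, 0.1], 0.61)]
scene tin [([0.628, 0.333, 0.071], 0.58)]
scene mug [([0.753, 0.138, -0.003], 0.6), ([0.605, 0.165, 0.051], 0.44)]
scene bowl [([0.549, -0.039, -0.002], 0.57)]
scene jar [([0.638, -0.218, 0.0], 0.96)]
scene canister [([0.7, -0.12, 0.003], 0.8), ([0.751, 0.138, -0.001], 0.37)]
scene brush [([0.466, -0.305, 0.0], 0.8)]
scene spoon [([0.508, -0.401, 0.003], 0.81)]
top roaster [([0.546, 0.242, 0.001], 0.94)]
top gate_tab [([0.546, 0.266, 0.103], 0.81)]
top chaff_lip [([0.597, 0.159, 0.05], 0.81), ([0.63, 0.328, 0.072], 0.31)]
top sample_lip [([0.49, 0.173, 0.05], 0.81)]
top tin [([0.632, 0.325, 0.07], 0.74), ([0.463, -0.304, 0.0], 0.27)]
top mug [([0.752, 0.136, 0.003], 0.8), ([0.464, -0.301, -0.001], 0.34)]
top bowl [([0.55, -0.042, -0.001], 0.75)]
top jar [([0.639, -0.223, -0.002], 0.59)]
top canister [([0.7, -0.12, 0.001], 0.88), ([0.637, -0.219, -0.001], 0.56)]
top brush [([0.462, -0.304, 0.002], 0.9)]
top spoon [([0.509, -0.406, -0.003], 0.59)]
```

View pics/scene0.png

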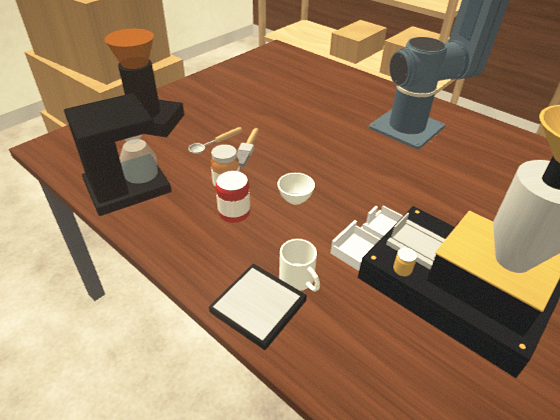

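View pics/top0.png

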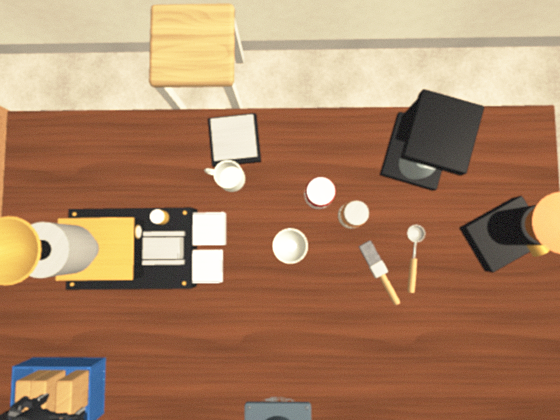

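The scene picture shows the chaff tray with its full-width lip near (355,245), nearest the mug. The sample tray is at (383,220), the tin at (405,262) and the gate at (430,240). The spotter agrees. The top view shows the station nearly square to the world axes. I'll move over the trays with the fingers shut, turning their closing line along x, and look from the wrist.

Emit:
{"op": "apply_moves", "data": {
  "deltas": [
    [[0,0.12,-0.11,0.02,0,0,-0.162],[0,0.12,-0.11,0.02,0,0,-0.162],[0,0.12,-0.11,0.02,0,0,-0.162],[0,0.12,-0.11,0.02,0,0,-0.162],[0,0.12,-0.11,0.02,0,0,-0.162],[0,0.12,-0.11,0.02,0,0,-0.162],[0,0.12,-0.11,0.02,0,0,-0.162],[0,0.12,-0.11,0.02,0,0,-0.162],[0,0.12,-0.11,0.02,0,0,-0.162],[0,0.12,-0.11,0.02,0,0,-0.162]]
  ]
}}

```text
time_s: 2.2
tcp_pos: [0.5407, 0.1618, 0.3107]
eef_rot: [[0.056, 0.998, 0.001], [0.998, -0.056, 0.0], [0.0, 0.001, -1.0]]
ft_force: [0.7, 0.2, 1.0]
finger_gap: -0.0001
finger_force: 0.0
```

```bash
python3 - <<'E'
from plant import r,camera,spotter
import cv2,numpy as np
s=r.read_state();print(s['time_s'],s['tcp_pos'],np.round(s['eef_rot'],3).tolist(),s['finger_gap'],s['joint_positions'])
p=camera('wrist');cv2.imwrite('pics/wrist1.png',p['img'][:,:,::-1])
R=cv2.Rodrigues(p['rvec'])[0];print('cam',-R.T@p['tvec'])
for n in ['roaster','gate_tab','chaff_lip','sample_lip','tin','mug','bowl']:
    print(n,[(np.round(d['xyz'],3).tolist(),round(d['score'],2)) for d in spotter.mark_of(p,n)[:2]])
E
```

```text
2.2 [0.54071605 0.16175483 0.31069991] [[0.056, 0.998, 0.001], [0.998, -0.056, 0.0], [0.0, 0.001, -1.0]] -0.00011200849314249692 [1.71740023e-01 1.78377104e-01 3.62473145e-01 1.75425967e+00
 2.31087912e-04 1.79837832e+00]
cam [0.54544511 0.23877108 0.43380911]
roaster [([0.54, 0.245, -0.003], 0.77)]
gate_tab [([0.543, 0.266, 0.1], 0.7)]
chaff_lip [([0.593, 0.163, 0.047], 0.86)]
sample_lip [([0.487, 0.173, 0.048], 0.95)]
tin []
mug []
bowl []
```

View pics/wrist1.png

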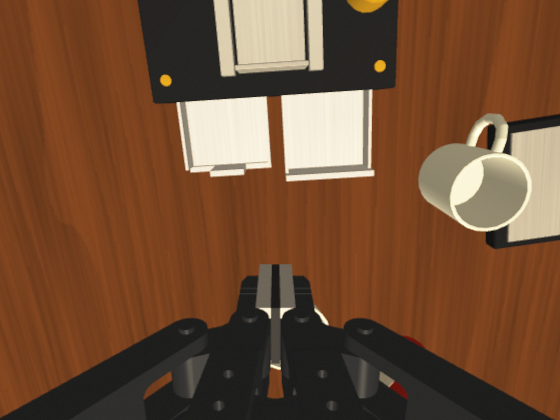

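The wrist picture shows the station's front edge from (154,102) to (395,86) and the tab's top from (235,68) to (308,62). The chaff lip runs from (286,178) to (374,172), and the sample tongue is near (228,170). I'll back-project these.

```bash
cat > h.py <<'E'
import cv2,numpy as np
def bp(p,uv,z):
    R=cv2.Rodrigues(p['rvec'])[0];c=-R.T@np.ravel(p['tvec'])
    d=R.T@np.linalg.inv(p['K'])@[*uv,1];return np.round(c+d*(z-c[2])/d[2],4)
E
python3 - <<'E'
from h import *
from plant import camera
p=camera('wrist')
for n,uv,z in [('frontL',(154,102),.07),('frontR',(395,86),.07),('tabL',(235,67),.118),('tabR',(308,62),.118),('lipL',(286,178),.05),('lipR',(374,172),.05),('sL',(211,174),.05),('sR',(245,171),.05),('dotL',(166,80),.07),('dotR',(380,66),.07)]: print(n,bp(p,uv,z))
i=p['img'][0:200,140:420,::-1];cv2.imwrite('pics/crop1.png',cv2.resize(i,None,fx=2.8,fy=2.8,interpolation=cv2.INTER_CUBIC))
E
```

```text
frontL [0.4272 0.2457 0.07  ]
frontR [0.6565 0.2494 0.07  ]
tabL [0.5117 0.2689 0.118 ]
tabR [0.5706 0.2699 0.118 ]
lipL [0.5508 0.1619 0.05  ]
lipR [0.6448 0.164  0.05  ]
sL [0.4709 0.17   0.05  ]
sR [0.5074 0.1715 0.05  ]
dotL [0.4413 0.2648 0.07  ]
dotR [0.6417 0.2676 0.07  ]
```

View pics/crop1.png

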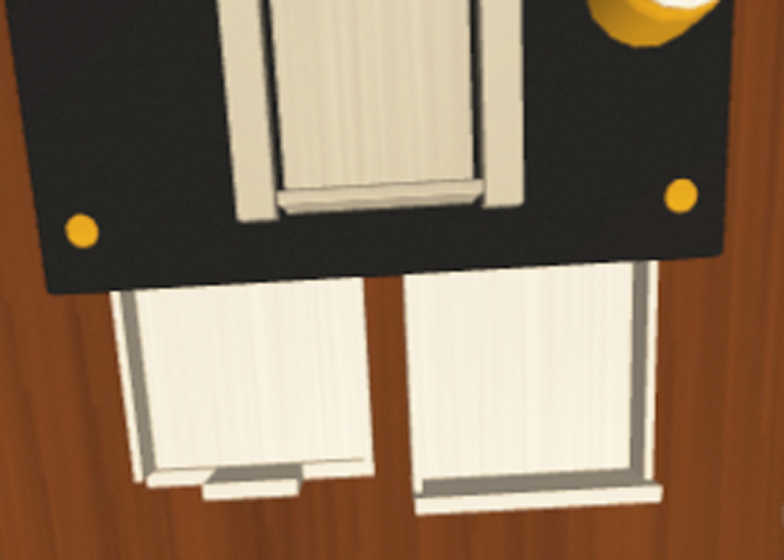

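The station is yawed by about +0.9°. The gate is fully open, with the tab's face at y≈0.268, and the chaff lip's inner face is at y≈0.168. The wrist camera sits on the +y side and would come close to the hood. I'll turn the tool half round while descending in front of the tab.

Emit:
{"op": "apply_moves", "data": {
  "deltas": [
    [[0,0,0.02,-0.03,0,0,0.186],[0,0,0.02,-0.03,0,0,0.186],[0,0,0.02,-0.03,0,0,0.186],[0,0,0.02,-0.03,0,0,0.186],[0,0,0.02,-0.03,0,0,0.186],[0,0,0.02,-0.03,0,0,0.186],[0,0,0.02,-0.03,0,0,0.186],[0,0,0.02,-0.03,0,0,0.186],[0,0,0.02,-0.03,0,0,0.186],[0,0,0.02,-0.03,0,0,0.186]]
  ]
}}

```text
time_s: 3.65
tcp_pos: [0.5385, 0.2247, 0.2203]
eef_rot: [[-0.988, 0.151, 0.0], [0.151, 0.988, 0.0], [-0.0, 0.0, -1.0]]
ft_force: [0.6, -0.4, -0.3]
finger_gap: 0.0002
finger_force: 0.0
```

Emit:
{"op": "apply_moves", "data": {
  "deltas": [
    [[0,0,0,-0.03,0,0,0.186],[0,0,0,-0.03,0,0,0.186],[0,0,0,-0.03,0,0,0.186],[0,0,0,-0.03,0,0,0.186],[0,0,0,-0.03,0,0,0.186],[0,0,0,-0.03,0,0,0.186],[0,0,0,-0.03,0,0,0.186],[0,0,0,-0.03,0,0,0.186],[0,0,0,-0.03,0,0,0.186],[0,0,0,-0.03,0,0,0.186]]
  ]
}}

```text
time_s: 4.65
tcp_pos: [0.5386, 0.2245, 0.1303]
eef_rot: [[-0.259, -0.966, 0.0], [-0.966, 0.259, 0.0], [-0.0, -0.0, -1.0]]
ft_force: [-0.5, 0.4, 0.3]
finger_gap: 0.0001
finger_force: 0.0
```

Emit:
{"op": "apply_moves", "data": {
  "deltas": [
    [[0,0,0,-0.02,0,0,0.186],[0,0,0,0,0,0,0.186],[0,0,0,0,0,0,0]]
  ]
}}

```text
time_s: 4.95
tcp_pos: [0.5384, 0.2243, 0.1243]
eef_rot: [[0.024, -1.0, -0.0], [-1.0, -0.024, -0.0], [0.0, 0.0, -1.0]]
ft_force: [-0.5, 0.2, 0.5]
finger_gap: 0.0002
finger_force: 0.0
```

Emit:
{"op": "apply_moves", "data": {
  "deltas": [
    [[0,0.012,0.033,-0.035,0,0,0],[0,0,0.033,0,0,0,0],[0,0,0.033,0,0,0,0],[0,0,0.033,0,0,0,0],[0,0,0.033,0,0,0,0],[0,0,0.033,0,0,0,0],[0,0,0.033,0,0,0,0]]
  ]
}}

```text
time_s: 5.65
tcp_pos: [0.5426, 0.2933, 0.1135]
eef_rot: [[0.022, -1.0, -0.001], [-1.0, -0.022, -0.001], [0.001, 0.001, -1.0]]
ft_force: [-0.2, -2.6, -1.4]
finger_gap: 0.0001
finger_force: 1.3
```

```bash
python3 - <<'E'
from h import *
from plant import r,camera,spotter
s=r.read_state();print(s['ft_force'])
for c in ['top','scene']:
    p=camera(c);print([(np.round(d['xyz'],3).tolist(),round(d['score'],2)) for d in spotter.mark_of(p,'gate_tab')[:2]])
i=p['img'][120:350,300:560,::-1];cv2.imwrite('pics/crop2.png',cv2.resize(i,None,fx=2.5,fy=2.5,interpolation=cv2.INTER_CUBIC))
E
```

```text
[-0.20433554 -2.5741963  -1.4405018 ]
[]
[([0.546, 0.307, 0.107], 0.67)]
```

View pics/crop2.png

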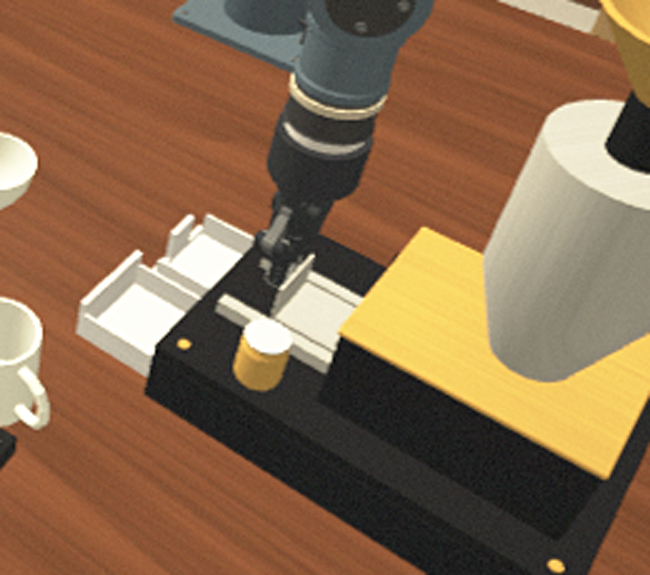

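The crop shows the fingers at (285,270) behind the tab and pushing it, with the tin at (262,355) untouched. The force of 2.6 N is sliding friction, so I'll push on in small steps until the force rises.

Emit:
{"op": "apply_moves", "data": {
  "deltas": [
    [[0,0,0.015,0,0,0,0],[0,0,0.015,0,0,0,0],[0,0,0.01,0,0,0,0]]
  ]
}}

```text
time_s: 6.15
tcp_pos: [0.5438, 0.3016, 0.1147]
eef_rot: [[0.02, -1.0, 0.002], [-1.0, -0.02, -0.008], [0.008, -0.002, -1.0]]
ft_force: [-1.0, -13.3, 5.7]
finger_gap: -0.0005
finger_force: 6.6
```

Emit:
{"op": "apply_moves", "data": {
  "deltas": [
    [[0,0,0.01,0,0,0,0]]
  ]
}}

```text
time_s: 6.25
tcp_pos: [0.5437, 0.3017, 0.1148]
eef_rot: [[0.019, -1.0, 0.002], [-1.0, -0.019, -0.014], [0.014, -0.001, -1.0]]
ft_force: [-1.7, -19.2, 7.1]
finger_gap: -0.0001
finger_force: 9.8
```

Position stalled at 0.3017 while the force rose to 19 N, so the gate is against its stop. I'll back off, move over the gap behind the chaff lip and check.

Emit:
{"op": "apply_moves", "data": {
  "deltas": [
    [[0,0,-0.05,0,0,0,0],[0,0,-0.09,0,0,0,0],[0,0.06,-0.1,0,0,0,0],[0,0.06,-0.1,0,0,0,0],[0,0.06,-0.03,0,0,0,0],[0,0,0,0,0,0,0]]
  ]
}}

```text
time_s: 6.85
tcp_pos: [0.5993, 0.195, 0.1139]
eef_rot: [[0.018, -1.0, 0.002], [-1.0, -0.018, 0.002], [-0.001, -0.002, -1.0]]
ft_force: [0.4, -1.0, -0.5]
finger_gap: -0.0003
finger_force: 0.0
```

```bash
python3 - <<'E'
from h import *
from plant import r,camera,spotter
s=r.read_state();print(s['tcp_pos'],s['ft_force'])
q=[]
for c in ['top','wrist','scene']:
  p=camera(c);q.append(p)
  for n in ['gate_tab','chaff_lip','tin']:print(c,n,[(np.round(d['xyz'],3).tolist(),round(d['score'],2)) for d in spotter.mark_of(p,n)[:1]])
a=cv2.resize(q[0]['img'][190:310,60:250,::-1],None,fx=2,fy=2,interpolation=cv2.INTER_CUBIC)
b=cv2.resize(q[2]['img'][150:320,310:500,::-1],None,fx=2,fy=2,interpolation=cv2.INTER_CUBIC)
im=np.zeros((340,760,3),np.uint8);im[:240,:380]=a;im[:,380:]=b
cv2.imwrite('pics/crop3.png',im)
E
```

```text
[0.59928051 0.1950346  0.1139307 ] [ 0.43784734 -1.0386196  -0.47089848]
top gate_tab [([0.489, 0.173, 0.048], 0.55)]
top chaff_lip [([0.598, 0.162, 0.051], 0.66)]
top tin []
wrist gate_tab []
wrist chaff_lip [([0.596, 0.161, 0.048], 0.76)]
wrist tin []
scene gate_tab [([0.544, 0.309, 0.105], 0.96)]
scene chaff_lip [([0.602, 0.164, 0.051], 0.56)]
scene tin [([0.628, 0.326, 0.07], 0.75)]
```

View pics/crop3.png

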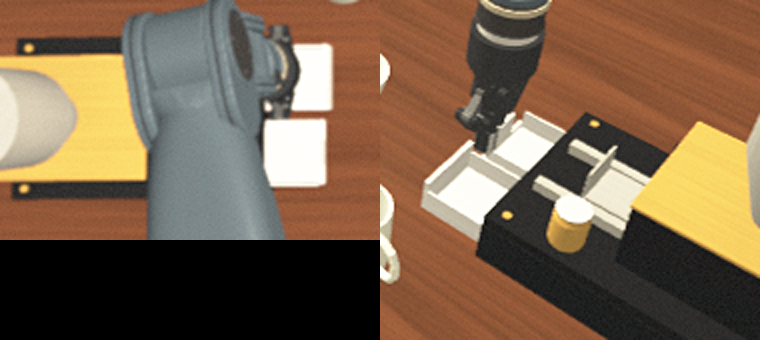

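The scene crop shows the tab moved back towards the hood, at (600,170), with the tin still standing. The fingers are above the chaff tray behind its lip. I'll lower them into the gap.

Emit:
{"op": "apply_moves", "data": {
  "deltas": [
    [[0,0,0.015,-0.055,0,0,0],[0,0,0,-0.055,0,0,0],[0,0,0,-0.055,0,0,0],[0,0,0,-0.055,0,0,0],[0,0,0,0,0,0,0]]
  ]
}}

```text
time_s: 7.95
tcp_pos: [0.5946, 0.2007, 0.0446]
eef_rot: [[0.022, -1.0, -0.006], [-1.0, -0.022, -0.001], [0.001, 0.006, -1.0]]
ft_force: [0.0, -0.7, -1.0]
finger_gap: -0.0001
finger_force: 0.0
```

Emit:
{"op": "apply_moves", "data": {
  "deltas": [
    [[0,0,-0.03,0,0,0,0],[0,0,-0.03,0,0,0,0],[0,0,-0.03,0,0,0,0],[0,0,-0.03,0,0,0,0],[0,0,-0.03,0,0,0,0]]
  ]
}}

```text
time_s: 8.45
tcp_pos: [0.5981, 0.1562, 0.0493]
eef_rot: [[0.022, -1.0, 0.003], [-1.0, -0.022, 0.002], [-0.002, -0.003, -1.0]]
ft_force: [0.2, 3.2, 2.0]
finger_gap: 0.0002
finger_force: 1.6
```

Emit:
{"op": "apply_moves", "data": {
  "deltas": [
    [[0,0,-0.03,0,0,0,0],[0,0,-0.03,0,0,0,0],[0,0,-0.03,0,0,0,0],[0,0,-0.03,0,0,0,0],[0,0,-0.03,0,0,0,0],[0,0.005,-0.03,0,0,0,0]]
  ]
}}

```text
time_s: 9.05
tcp_pos: [0.5975, 0.1015, 0.0474]
eef_rot: [[0.022, -1.0, -0.002], [-1.0, -0.022, 0.0], [-0.0, 0.002, -1.0]]
ft_force: [-1.5, 3.1, 1.5]
finger_gap: 0.0005
finger_force: 1.6
```

Emit:
{"op": "apply_moves", "data": {
  "deltas": [
    [[0,0,-0.015,0,0,0,0],[0,0,-0.015,0,0,0,0]]
  ]
}}

```text
time_s: 9.25
tcp_pos: [0.5978, 0.0926, 0.0472]
eef_rot: [[0.022, -1.0, -0.002], [-1.0, -0.022, 0.0], [-0.0, 0.002, -1.0]]
ft_force: [-0.1, 2.9, 0.8]
finger_gap: 0.0002
finger_force: 1.4
```

Emit:
{"op": "apply_moves", "data": {
  "deltas": [
    [[0,0,-0.012,0,0,0,0],[0,0,-0.012,0,0,0,0],[0,0,-0.012,0,0,0,0]]
  ]
}}

```text
time_s: 9.55
tcp_pos: [0.5978, 0.0836, 0.0472]
eef_rot: [[0.023, -1.0, -0.002], [-1.0, -0.023, 0.004], [-0.004, 0.002, -1.0]]
ft_force: [-1.7, 9.9, 0.4]
finger_gap: -0.0002
finger_force: 5.2
```

Emit:
{"op": "apply_moves", "data": {
  "deltas": [
    [[0,0,-0.01,0,0,0,0]]
  ]
}}

```text
time_s: 9.65
tcp_pos: [0.5978, 0.0835, 0.0474]
eef_rot: [[0.024, -1.0, -0.001], [-1.0, -0.024, 0.01], [-0.01, 0.001, -1.0]]
ft_force: [-1.0, 16.6, 1.1]
finger_gap: 0.0001
finger_force: 8.1
```

The tray stalled at 0.0835, matching the predicted stop of 0.084. I'll release back into the gap and rise clear.

Emit:
{"op": "apply_moves", "data": {
  "deltas": [
    [[0,0,0.06,0,0,0,0],[0,0,0.06,0,0,0,0],[0,0,0,0.05,0,0,0],[0,0,0,0.12,0,0,0],[0,0,0,0.15,0,0,0],[0,-0.15,0,0.15,0,0,0],[0,-0.15,0,0.1,0,0,0],[0,-0.15,0,0,0,0,0],[0,-0.15,0,0,0,0,0],[0,0,0,0,0,0,0]]
  ]
}}

```text
time_s: 10.65
tcp_pos: [0.4258, 0.115, 0.207]
eef_rot: [[0.023, -1.0, -0.004], [-1.0, -0.023, -0.002], [0.002, 0.004, -1.0]]
ft_force: [1.0, -0.4, 0.0]
finger_gap: 0.0001
finger_force: 0.0
```

```bash
python3 - <<'E'
from h import *
from plant import r,camera,spotter
s=r.read_state();print(s['time_s'],s['tcp_pos'],s['ft_force'])
p=camera('scene')
for n in ['gate_tab','chaff_lip','sample_lip','tin','mug','bowl']:print(n,[(np.round(d['xyz'],3).tolist(),round(d['score'],2)) for d in spotter.mark_of(p,n)[:1]])
cv2.imwrite('pics/end.png',cv2.resize(p['img'][140:340,260:520,::-1],None,fx=2.5,fy=2.5,interpolation=cv2.INTER_CUBIC))
E
```

```text
10.65 [0.42579491 0.11503006 0.2070042 ] [ 0.97985921 -0.44612372  0.02469078]
gate_tab [([0.544, 0.31, 0.103], 0.97)]
chaff_lip [([0.601, 0.071, 0.052], 0.74)]
sample_lip [([0.489, 0.166, 0.05], 0.78)]
tin [([0.629, 0.331, 0.069], 0.72)]
mug [([0.751, 0.139, -0.002], 0.91)]
bowl [([0.545, -0.038, -0.002], 0.88)]
```

View pics/end.png

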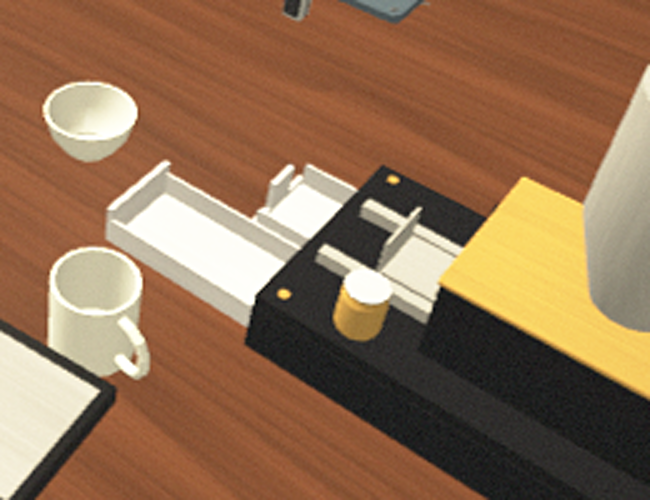

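The final picture shows the gate shut (tab at (400,240)) and the chaff tray fully out (lip at (140,200)). The sample tray, tin, mug and bowl have not moved.

```bash
python3 -c "
from plant import r
print(r.sign_off())"
```

```text
the job is handed in; nothing more can be done
None
```

The slide gate was pushed shut against its stop first, then the chaff tray was drawn out to its stop with a fingertip behind the lip. The last scene picture shows both in place and the sample tray, tin, mug and bowl where they were; I did not recheck the jar, canister, brush and spoon. The job was handed in at about 11 s.

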